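# Press the marker tags of a terminal strip flush

### The arm

A 6-joint arm with a two-finger parallel gripper is mounted at the origin on a cart in front of the work surface, level with it; the furniture and walls round the work are solid. World frame = base frame: x ahead of the robot, y to its left, z up, the work surface at z = 0. Lengths are in m, angles in degrees, forces in N, time in s.
With the tool pointing down it reaches from about 0.375 to 0.75 m from the base axis. Payload 9 kg.
Tool frame: the origin (TCP) lies where the fingers leave the gripper's body, on its centre line; the fingertips stand 73 mm ahead of it and the grasp point (between the pads) lies 54 mm ahead of it (robot.tip_reach is the distance from the TCP to the fingertips, in m); z points along the fingers, y is the direction in which the jaws open and shut (so a half turn about z gives the same grasp; the last joint's range is limited). The gripper opens to 85 mm and grips with 20 to 120 N. Pads are 22 mm wide; open, the fingers measure 114 mm over their backs; the gripper's body (76 mm by 85 mm) begins 54 mm behind the grasp point. The pads swing forward as they close: fully open they stand 13 mm farther back than shut.
Start: joints at [51.24, 5.964, 5.575, 89.605, 0, 77.527], TCP at [0.266, 0.538, 0.304] pointing down, gripper open.
Joint ranges: [-171.21, 171.21], [-48.23, 106.86], [-62.78, 66.21], [-105.2, 120.99], [-86.42, 89.51], [-180, 180]. Speed limits (degrees/s): [127.2, 127.2, 147.25, 180, 180, 180].

### API

Orientations are given as [roll, pitch, yaw] about the fixed x, y, z axes, in that order (R = Rz(yaw) Ry(pitch) Rx(roll)).
In Python, from plant import robot gives the robot as it stands. Calls block until the motion is done:
- robot.move_pose(position, orientation): joint-space move of the TCP to a pose.
- robot.line_to(position, vel=0.15, rotation=None, guard=None): straight line of the TCP; rotation=None keeps the orientation; vel is the mean speed in m/s. With guard (N) it stops when the force on the tool has changed by that much, and returns True; else False.
- robot.goto_joints(angles): joint-space move.
- robot.set_gripper(opening): finger opening in m; the grip force is fixed at half the most; returns when the fingers have stopped.
- robot.pause(seconds).
- robot.ik(position, orientation): joint angles nearest the present ones, or None.
- robot.observe(): the state.
- robot.grab_frame(name): name is "scene" or "top" or "wrist"; returns the picture (420x560x3 uint8, blue, green, red); there is no depth.
- robot.get_calibration(name): a dict with "vertical_fov" (degrees; the focal length in pixels is half the picture's height over the tangent of half this angle, whatever the lens; pixels are square), "cx", "cy" (the principal point, pixels), "rvec" (rotation vector, rad) and "tvec" (3), from world to camera coordinates, as OpenCV has them. Camera axes: x right, y down, z forward; pixel columns grow to the right and rows downward; lengths in m; the calibration is good to about 2 mm. A picture is of the moment at which its call begins: read the wrist's pose just before it. get_calibration takes no time and is no camera call; for the wrist camera it gives the pose at the moment of the call.
A pose or a line that the arm cannot do raises robot.IKError and nothing moves.
- robot.job_done(): hands the job in, once; it reports no verdict.
The state is a dict: "time": time; "q": joint angles; "qvel": joint speeds; "joint_torque": joint torques, N m; "tool_pos": TCP position; "tcp_rot": TCP orientation; "ft_force": force on the tool from outside, world axes, zero at the start; "torque": the same for the moment, N m; "gripper_width": finger opening in m.
Only numpy, scipy, OpenCV 4.12 (cv2) and the standard library are available. Lean on these libraries where they do the work, as an engineer would, in place of code of your own. Each camera call takes 0.05 s, during which the arm holds its last target.

### The job

One of the two terminal strips on the bench, the grey one, still has its yellow marker tags standing up out of their groove. Start at its red end stop and run your closed fingertips lightly along the row to the black end stop, so that every tag is pressed home flush, one after the other from the red end. Only touch the strip: do not pick it up or push it out of its place, and leave the finished blue strip and everything else alone.

Things in the scene. Friction and masses are not known exactly. Their poses are not given: they have to be found in the camera images.
- strip: Strip to work on: eight grey terminal blocks on a steel rail, loose on the table, 222 x 46 mm, about 1 kg. Origin: centre of its underside; x along the row from red to black end stop, z up. Its central ridge, 26 mm wide, is 45 mm high (beside it 31 mm); along the middle of the ridge a 10 mm groove, with an 8 mm shoulder either side, holds eight yellow tags. Slides if shoved with over about 6 N.
- strip_red (a point): Centre of the top face of the red end stop (12 mm along the row, 26 mm wide), 45 mm above the table, level with the shoulders; 94 mm from the strip's middle, 17 mm before the centre of tag 1. Rigid: touch down at 30 mm/s or less to stay light.
- strip_black (a point): The same point on the black end stop, 17 mm beyond the centre of tag 8.
- finished_strip: A second strip of the same shape and size but with blue blocks and white tags, loose, whose tags are all already flush and fixed; red and black end stops too. Origin and axes as for the first strip. To be left alone.
- tag1 (a joint): Yellow marker tag 1 of 8, counted from the red end, at x = -77 mm in the strip's frame. 9.4 mm wide, 20 mm along the row: flat top 5 mm, then a 31 degree ramp either way, so a fingertip sliding along the shoulders pushes it down. Value: 0 = 4.5 mm proud (top 49.5 mm above the table), 0.0045 m = home, flush with the shoulders. About 1 N moves it; it stays where it is left.
- tag2 (a joint): Yellow marker tag 2 of 8, counted from the red end, at x = -55 mm in the strip's frame. 9.4 mm wide, 20 mm along the row: flat top 5 mm, then a 31 degree ramp either way, so a fingertip sliding along the shoulders pushes it down. Value: 0 = 4.5 mm proud (top 49.5 mm above the table), 0.0045 m = home, flush with the shoulders. About 1 N moves it; it stays where it is left.
- tag3 (a joint): Yellow marker tag 3 of 8, counted from the red end, at x = -33 mm in the strip's frame. 9.4 mm wide, 20 mm along the row: flat top 5 mm, then a 31 degree ramp either way, so a fingertip sliding along the shoulders pushes it down. Value: 0 = 4.5 mm proud (top 49.5 mm above the table), 0.0045 m = home, flush with the shoulders. About 1 N moves it; it stays where it is left.
- tag4 (a joint): Yellow marker tag 4 of 8, counted from the red end, at x = -11 mm in the strip's frame. 9.4 mm wide, 20 mm along the row: flat top 5 mm, then a 31 degree ramp either way, so a fingertip sliding along the shoulders pushes it down. Value: 0 = 4.5 mm proud (top 49.5 mm above the table), 0.0045 m = home, flush with the shoulders. About 1 N moves it; it stays where it is left.
- tag5 (a joint): Yellow marker tag 5 of 8, counted from the red end, at x = 11 mm in the strip's frame. 9.4 mm wide, 20 mm along the row: flat top 5 mm, then a 31 degree ramp either way, so a fingertip sliding along the shoulders pushes it down. Value: 0 = 4.5 mm proud (top 49.5 mm above the table), 0.0045 m = home, flush with the shoulders. About 1 N moves it; it stays where it is left.
- tag6 (a joint): Yellow marker tag 6 of 8, counted from the red end, at x = 33 mm in the strip's frame. 9.4 mm wide, 20 mm along the row: flat top 5 mm, then a 31 degree ramp either way, so a fingertip sliding along the shoulders pushes it down. Value: 0 = 4.5 mm proud (top 49.5 mm above the table), 0.0045 m = home, flush with the shoulders. About 1 N moves it; it stays where it is left.
- tag7 (a joint): Yellow marker tag 7 of 8, counted from the red end, at x = 55 mm in the strip's frame. 9.4 mm wide, 20 mm along the row: flat top 5 mm, then a 31 degree ramp either way, so a fingertip sliding along the shoulders pushes it down. Value: 0 = 4.5 mm proud (top 49.5 mm above the table), 0.0045 m = home, flush with the shoulders. About 1 N moves it; it stays where it is left.
- tag8 (a joint): Yellow marker tag 8 of 8, counted from the red end, at x = 77 mm in the strip's frame. 9.4 mm wide, 20 mm along the row: flat top 5 mm, then a 31 degree ramp either way, so a fingertip sliding along the shoulders pushes it down. Value: 0 = 4.5 mm proud (top 49.5 mm above the table), 0.0045 m = home, flush with the shoulders. About 1 N moves it; it stays where it is left.
- crimping_tool: Crimping pliers with blue handles lying loose in the middle near the front edge, 60 x 182 x 21 mm; origin under the middle.
- tape_green: Roll of green tape lying loose, 64 mm across, 19 mm high; origin under the middle.
- heatshrink_pack: Flat black pack with a white band, loose, 48 x 90 x 4 mm; origin under the middle.

How it is judged:
By the outcome, as a careful person would: the job done as asked, in the order asked, and still so for the second after the job is handed in, with the robot touching nothing.
It also fails if it takes over 40 s, if anything falls off the work surface, if the arm or the gripper's body presses on something with over 40 N, if the wrist force passes 120 N, or if a joint passes its speed limit or range.

## Working session

There is one attempt and no reset: what is moved stays moved. The work goes in short steps, each a Python script; the robot and the scene stay as the last script left them, time stands still between calls to the robot, and variables do not carry over. Pictures are saved under pics/ and viewed, and the job is handed in when it is done.

```bash
ls; mkdir -p pics
python3 - <<'E'
from plant import robot
import cv2
for n in("scene","top"):
    cv2.imwrite(f"pics/{n}0.png",robot.grab_frame(n)); print(n,robot.get_calibration(n))
s=robot.observe();print(s, robot.tip_reach)
E
```

```text
pics
scene {'vertical_fov': 45.19409211353557, 'cx': 277.5785920415516, 'cy': 199.9891061265551, 'rvec': array([ 2.1482288 , -1.29882407,  0.4747608 ]), 'tvec': array([-0.28945214,  0.38780514,  1.22070348])}
top {'vertical_fov': 43.91158110039731, 'cx': 286.67813296912385, 'cy': 207.7080575657961, 'rvec': array([ 2.12553247, -2.13678986,  0.18583405]), 'tvec': array([-0.04832238,  0.50523825,  1.24981198])}
{'time': 0.1, 'q': array([ 5.12396194e+01,  5.99327160e+00,  5.53135286e+00,  8.96064613e+01,
       -5.69345141e-04,  7.75268889e+01]), 'qvel': array([ 0.06128319, -0.01014071,  0.07481998, -0.13960816, -0.05010704,
        0.00543278]), 'joint_torque': array([ 7.47073529e-03, -5.58202994e+01,  5.04722893e+01,  1.28786615e-02,
       -2.17274769e-04,  4.61144595e-06]), 'tool_pos': array([0.26556983, 0.53777404, 0.30321817]), 'tcp_rot': array([-1.79933111e+02, -1.42129122e-02,  1.53712723e+02]), 'ft_force': array([ 0.2036754 ,  0.07042184, -0.38038799]), 'torque': array([-0.03589263, -0.00129845, -0.01803786]), 'gripper_width': 0.08519229751724475} 0.0726
```

View pics/scene0.png

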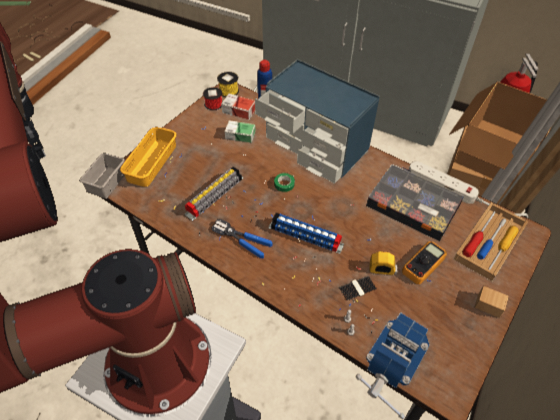

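View pics/top0.png

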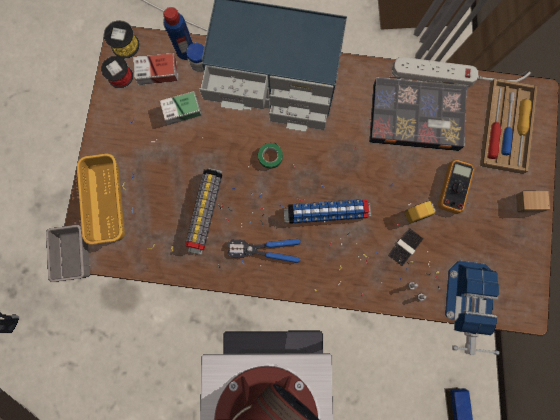

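The grey strip with yellow tags runs from its red end, near (194,245) in the top view, to its black end, near (211,174). I'll enlarge it in both views.

Run:
```python
import cv2,numpy as np
a=cv2.imread("pics/top0.png")[160:265,165:245]
b=cv2.imread("pics/scene0.png")[155:225,175:255]
cv2.imwrite("pics/topc.png",cv2.resize(a,None,fx=7,fy=7,interpolation=cv2.INTER_CUBIC)[:735])
cv2.imwrite("pics/topc.png",cv2.resize(a,None,fx=5.7,fy=5.7,interpolation=cv2.INTER_CUBIC))
cv2.imwrite("pics/scenec.png",cv2.resize(b,None,fx=8,fy=8,interpolation=cv2.INTER_CUBIC))
```

```text
(no output)
```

View pics/topc.png

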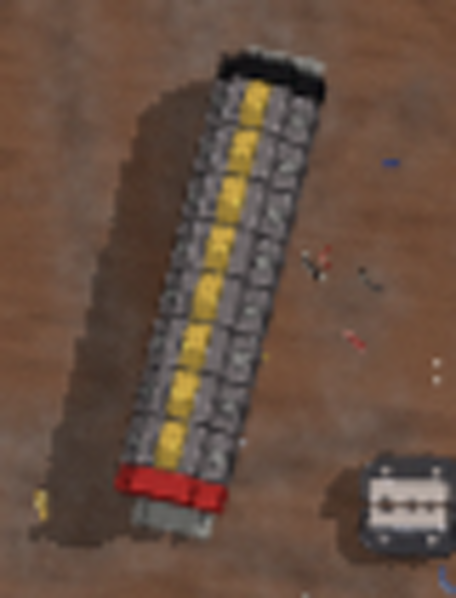

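View pics/scenec.png

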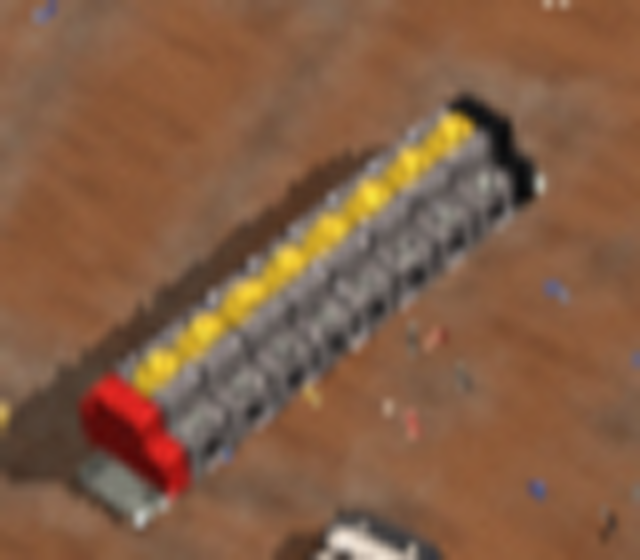

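In the top crop, tag 1 is at about (171,443) and tag 8 at about (256,100). I'll back-project these and fit the strip pose using both views.

```bash
cat > h.py <<'E'
import cv2,numpy as np
def K(c):
    f=210/np.tan(np.radians(c["vertical_fov"]/2)); return np.array([[f,0,c["cx"]],[0,f,c["cy"]],[0,0,1]])
def bp(c,uv,z):
    R=cv2.Rodrigues(c["rvec"])[0]; o=-R.T@c["tvec"]; d=R.T@np.linalg.inv(K(c))@np.array([uv[0],uv[1],1.]); return o+d*(z-o[2])/d[2]
E
python3 - <<'E'
from h import *
from plant import robot
c=robot.get_calibration("top")
P=[bp(c,(np.array(p)+.5)/5.7-.5+[165,160],.0485) for p in ((171,443),(256,100))]
c2=robot.get_calibration("scene")
Q=[bp(c2,(np.array(p)+.5)/8-.5+[175,155],.0485) for p in ((157,369),(457,125))]
for P in (P,Q):
    d=P[1]-P[0]; print(P,np.linalg.norm(d),(P[0]+P[1])/2,np.degrees(np.arctan2(d[1],d[0])))
w=robot.get_calibration("wrist"); R=cv2.Rodrigues(w["rvec"])[0]; print("wrist cam",-R.T@w["tvec"],R, w["vertical_fov"],w["cx"],w["cy"])
E
```

```text
[array([0.43173667, 0.17502335, 0.0485    ]), array([0.58278713, 0.14155048, 0.0485    ])] 0.15471481699836356 [0.5072619  0.15828692 0.0485    ] -12.494863164776564
[array([0.42962776, 0.17377581, 0.0485    ]), array([0.58583024, 0.13950607, 0.0485    ])] 0.15991757220587757 [0.507729   0.15664094 0.0485    ] -12.37424312669586
wrist cam [0.20260013 0.56950296 0.37172798] [[ 0.44248453  0.89677552 -0.00105289]
 [ 0.86144607 -0.42472548  0.27842221]
 [ 0.24923503 -0.12410453 -0.9604582 ]] 70.88937883306637 280.7694159856004 208.19497686053847
```

Run:
```python
from h import *
from plant import robot
yaw=-12.4+90
for y in (yaw,yaw-180): print(y,robot.ik([.4157,.1777,.13],[180,0,y]),robot.ik([.599,.137,.13],[180,0,y]))
tx=np.array([np.cos(np.radians(yaw)),np.sin(np.radians(yaw))])
p=np.array([.5075,.1575])+.035*tx
robot.set_gripper(0.0)
robot.move_pose([p[0],p[1],.22],[180,0,yaw])
s=robot.observe();print(s["time"],s["tool_pos"],s["tcp_rot"],s["ft_force"],s["gripper_width"],s["q"])
w=robot.get_calibration("wrist");cv2.imwrite("pics/w1.png",robot.grab_frame("wrist"))
import pickle;pickle.dump(w,open("w1.pkl","wb"))
```

```text
77.6 [  6.48665826 -18.46668809 -35.382587    73.08410109   0.
 108.88665826] [  0.70684838  10.82903258  -7.29474808  71.87621934   0.
 103.10684838]
-102.4 [  6.48665826 -18.46668809 -35.382587    73.08410109   0.
 -71.11334174] [  0.70684838  10.82903258  -7.29474808  71.87621934   0.
 -76.89315162]
2.4667 [0.51487177 0.19252083 0.22030699] [ 1.79983525e+02 -2.02630906e-02  7.77048463e+01] [-0.47307952 -0.39407722 -0.05314895] 9.507821994072512e-05 [ 6.85882602e+00 -2.82722951e+00 -1.20463869e+01  8.07586316e+01
  1.37358974e-02  1.09153985e+02]
```

View pics/w1.png

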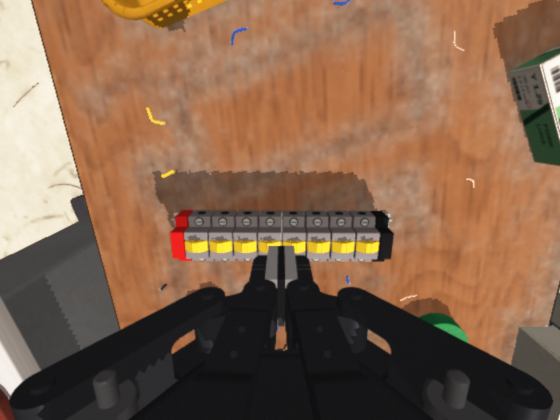

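The wrist view shows the strip horizontal, with red at about (183,240) and black at about (380,240). The fingertips are just below the middle. I'll zoom in.

Run:
```python
import cv2
a=cv2.imread("pics/w1.png")
cv2.imwrite("pics/w1l.png",cv2.resize(a[200:270,165:285],None,fx=6.5,fy=6.5,interpolation=cv2.INTER_CUBIC))
cv2.imwrite("pics/w1r.png",cv2.resize(a[200:270,280:400],None,fx=6.5,fy=6.5,interpolation=cv2.INTER_CUBIC))
```

```text
(no output)
```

View pics/w1l.png

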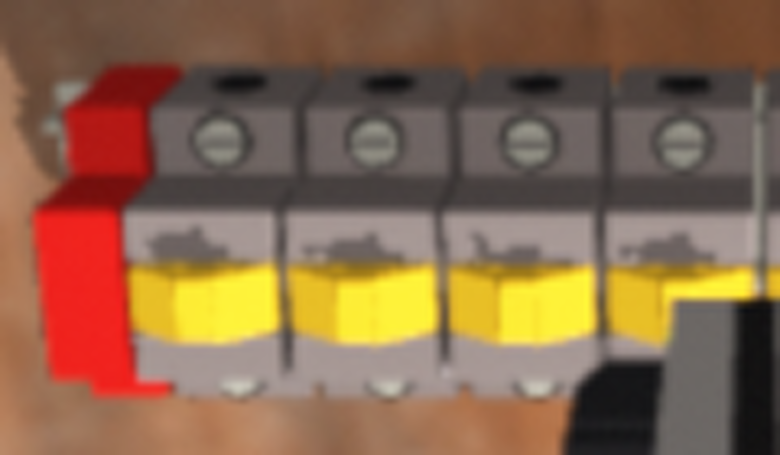

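View pics/w1r.png

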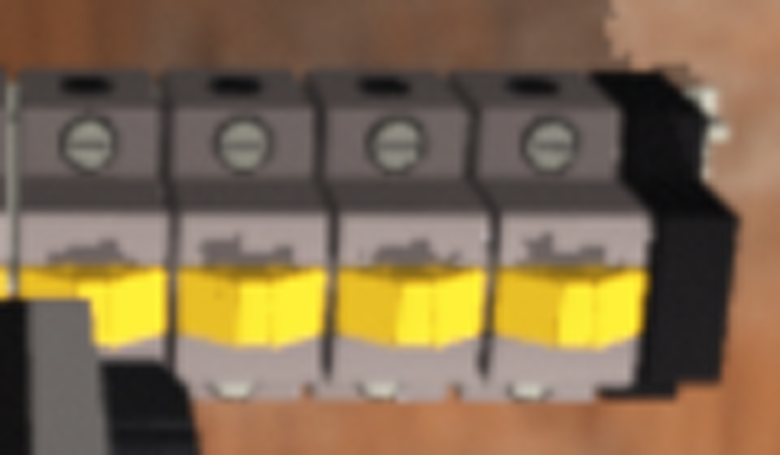

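The red top face has corners at (38,213), (125,213), (52,382) and (135,380) in the left crop. The black face is at (652,218), (738,218), (722,383) and (638,383) in the right crop. I'll fit the rigid rectangle to these.

Run:
```python
from h import *
import pickle
from scipy.optimize import least_squares
w=pickle.load(open("w1.pkl","rb"))
L=[(38,213),(125,213),(52,382),(135,380)];R=[(652,218),(738,218),(638,383),(722,383)]
uv=[((np.array(p)+.5)/6.5-.5)+[165,200] for p in L]+[((np.array(p)+.5)/6.5-.5)+[280,200] for p in R]
P=np.array([bp(w,p,.045)[:2] for p in uv])
# image up = +y of strip?
M=np.array([[-.1,.013],[-.088,.013],[-.1,-.013],[-.088,-.013],[.088,.013],[.1,.013],[.088,-.013],[.1,-.013]])
def mdl(v):
    c,s=np.cos(v[2]),np.sin(v[2]); return M@np.array([[c,s],[-s,c]])+v[:2]
r=least_squares(lambda v:(mdl(v)-P).ravel(),[.507,.158,-.21])
print(r.x,np.degrees(r.x[2]));print(((mdl(r.x)-P)*1000).round(1))
print(np.linalg.norm(P[:4].mean(0)-P[4:].mean(0)))
# tip check: project expected fingertip
```

```text
[ 0.50881767  0.15861965 -0.21682535] -12.423177160846146
[[-1.7  0.9]
 [-1.5  0.8]
 [-1.3 -0.1]
 [-0.9 -0.5]
 [ 1.6  0.4]
 [ 1.9  0.3]
 [ 0.8 -0.9]
 [ 1.1 -1. ]]
0.185248777066831
```

```bash
cat >> h.py <<'E'
C=np.array([.5083,.1582]);A=np.radians(-12.42);U=np.array([np.cos(A),np.sin(A)])
def at(x,z): p=C+x*U; return [p[0],p[1],z]
ROT=[180,0,-12.42+90]
E
python3 - <<'E'
from h import *
from plant import robot
robot.move_pose(at(-.096,.17),ROT)
robot.line_to(at(-.096,.128),vel=.08)
robot.pause(.2)
s=robot.observe();f0=s["ft_force"];print(s["time"],s["tool_pos"]-at(-.096,.128),s["tcp_rot"],f0)
np.save("f0.npy",f0)
g=robot.line_to(at(-.096,.1135),vel=.015,guard=2.0)
s=robot.observe();print(g,s["time"],s["tool_pos"],s["ft_force"]-f0)
robot.pause(.2)
s=robot.observe();print(s["time"],s["tool_pos"],s["ft_force"]-f0)
cv2.imwrite("pics/w2.png",robot.grab_frame("wrist"))
E
```

```text
3.9167 [3.65008603e-04 2.90139097e-05 5.51152544e-04] [ 1.79946568e+02 -1.73530462e-02  7.75785866e+01] [-0.0213673  -0.19306384  0.39657958]
True 4.6083 [0.41450155 0.17885188 0.11764242] [-0.76395456  0.34503169  4.45606465]
4.8083 [0.41449019 0.17885083 0.11764751] [-0.55311682  0.46979089  5.01604878]
```

View pics/w2.png

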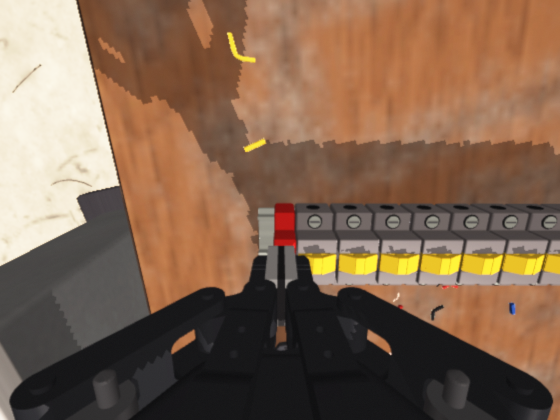

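Touched down on the red stop at z = 0.1176 (5 N), as predicted, with the finger covering the tag line. Next I'll drag in short segments with force feedback.

Run:
```python
from h import *
from plant import robot
f0=np.load("f0.npy")
z=.1168
for x in (-.094,-.091):
    g=robot.line_to(at(x,z),vel=.02,guard=12)
    s=robot.observe();F=s["ft_force"]-f0
    print(g,x,z,round(s["time"],2),(s["tool_pos"]-at(x,z)).round(5),F.round(2),"along",F[:2]@U)
    z-=.0003*np.sign(F[2]-4)*-1 if abs(F[2]-4)>1 else 0
print(z)
```

```text
True -0.094 0.1168 5.07 [-0.00094  0.00032  0.00084] [-0.68  1.07  4.75] along -0.8946310211716255
True -0.091 0.1168 5.28 [-0.00276  0.0008   0.00085] [0.26 0.17 4.48] along 0.221296273937288
0.1168
```

Run:
```python
from h import *
from plant import robot
s=robot.observe();print(s["time"],s["tool_pos"],s["ft_force"]-np.load("f0.npy"),s["torque"])
w=robot.get_calibration("wrist");im=robot.grab_frame("wrist");cv2.imwrite("pics/w3.png",im)
a=cv2.imread("pics/w2.png")
v=np.vstack([i[195:295,230:430] for i in(a,im)])
cv2.imwrite("pics/w3c.png",cv2.resize(v,None,fx=3,fy=3,interpolation=cv2.INTER_CUBIC))
```

```text
5.275 [0.41666649 0.17857189 0.11764574] [0.2632466  0.16640443 4.48398477] [-0.01312909  0.0319988  -0.02591826]
```

View pics/w3c.png

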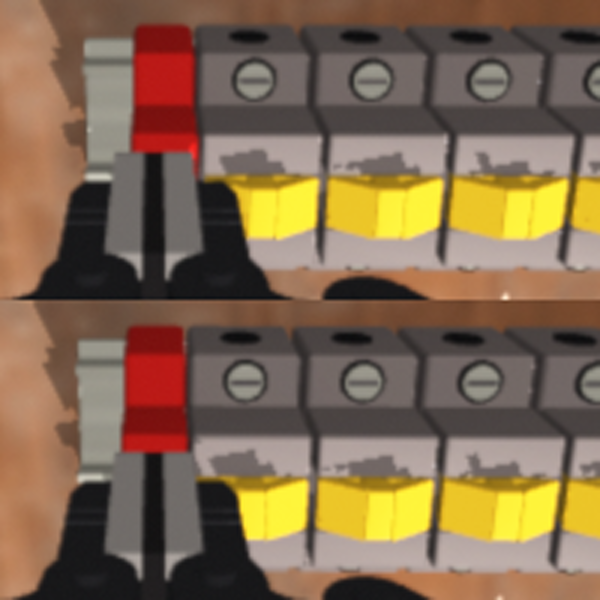

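The strip has not moved; its shift in the image matches the tool's own travel. The early guard stops look like start-up transients. The finger sits about 1–2 mm toward the strip's -y side, so I'll correct by 1 mm and drag in longer segments.

```bash
sed -i 's/^C=.*;A=/C=np.array([.5085,.1592]);A=/' h.py
python3 - <<'E'
from h import *
from plant import robot
f0=np.load("f0.npy")
z=.1168
x=-.066
g=robot.line_to(at(x,z),vel=.025,guard=30)
s=robot.observe();F=s["ft_force"]-f0
print(g,x,z,round(s["time"],2),(s["tool_pos"]-at(x,z)).round(5),F.round(2),"along",F[:2]@U)
w=robot.get_calibration("wrist");im=robot.grab_frame("wrist");cv2.imwrite("pics/w4.png",im)
cv2.imwrite("pics/w4c.png",cv2.resize(im[190:300,200:400],None,fx=4,fy=4,interpolation=cv2.INTER_CUBIC))
E
```

```text
False -0.066 0.1168 6.61 [-0.00132  0.00058  0.00069] [-12.96   2.4   17.24] along -13.170628332226002
```

View pics/w4c.png

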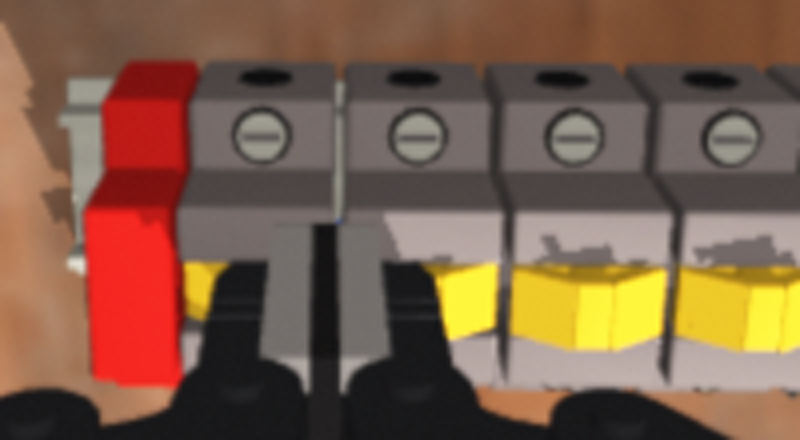

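The force rose to 17 N down and 13 N along, which is too much. I'll check whether the strip moved, using screws 1 and 2 as landmarks, and ease off.

Run:
```python
from h import *
from plant import robot
f0=np.load("f0.npy")
w=robot.get_calibration("wrist")
T=np.array
print("now")
for p in ((262,136),(418,136),(575,136)): print(bp(w,(T(p)+.5)/4-.5+[200,190],.033))
import pickle
# w1 (higher view)
w1=pickle.load(open("w1.pkl","rb"))
for p in ((220,142),(375,142),(529,142)): print("w1",bp(w1,(T(p)+.5)/6.5-.5+[165,200],.033))
p=robot.observe()["tool_pos"]
print(p,(p[:2]-C)@U)
```

```text
now
[0.437846   0.19346648 0.033     ]
[0.4587568  0.18898999 0.033     ]
[0.47973994 0.18449801 0.033     ]
w1 [0.43836338 0.19319352 0.033     ]
w1 [0.45968951 0.18855818 0.033     ]
w1 [0.48087631 0.18395313 0.033     ]
[0.44270735 0.17397849 0.11747097] -0.06743141934889402
```

The strip is unmoved to within measurement (under about 1 mm). Continuing in shorter segments, trimming z by the measured force.

```bash
cat > drag.py <<'E'
from h import *
from plant import robot
import sys
f0=np.load("f0.npy")
def drag(xs,z,vel=.02,tgt=4.,guard=25):
    for x in xs:
        g=robot.line_to(at(x,z),vel=vel,guard=guard)
        s=robot.observe();F=s["ft_force"]-f0;p=s["tool_pos"]
        print(g,x,round(z,5),round(s["time"],2),"x",((p[:2]-C)@U).round(5),"z",p[2].round(5),F.round(2),"along",(F[:2]@U).round(2),flush=True)
        if g or F[2]>22: break
        z+=np.clip((F[2]-tgt)*4e-5,-.0003,.0003)
    return z
E
python3 - <<'E'
from drag import *
z=drag([-.066],.1173); 
z=drag([-.060,-.054],z); print(z)
E
```

```text
False -0.066 0.1173 6.91 x -0.06708 z 0.11757 [-8.28  2.76 10.48] along -8.68
False -0.06 0.11756 7.36 x -0.06046 z 0.11764 [-4.26  1.08  6.3 ] along -4.39
False -0.054 0.11765 7.81 x -0.05428 z 0.11765 [-3.02  0.96  3.84] along -3.16
0.11764496845189179
```

Run:
```python
from drag import *
z=drag([-.044,-.033,-.022],.1176); print(z)
im=robot.grab_frame("wrist");cv2.imwrite("pics/w5.png",im)
cv2.imwrite("pics/w5c.png",cv2.resize(im[190:300,130:330],None,fx=4,fy=4,interpolation=cv2.INTER_CUBIC))
```

```text
False -0.044 0.1176 8.46 x -0.04509 z 0.1176 [-8.41  1.96  9.3 ] along -8.64
False -0.033 0.11781 9.16 x -0.03299 z 0.11768 [-0.79  0.89  1.23] along -0.96
False -0.022 0.1177 9.86 x -0.02195 z 0.11765 [-2.24  0.79  2.17] along -2.36
0.11762765485471327
```

View pics/w5c.png

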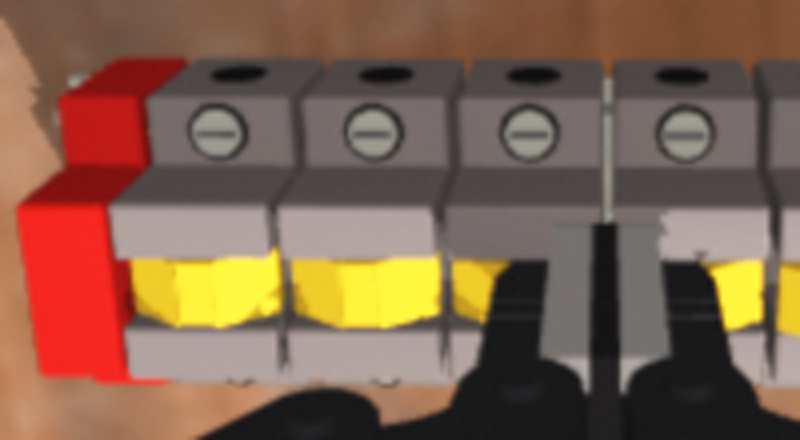

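Tags 1 and 2 are now sunk: there are no shadows on the shoulder and the groove wall shows. Continuing.

Run:
```python
from drag import *
z=drag([-.011,0,.011,.022,.033,.044],.1176); print(z)
```

```text
False -0.011 0.1176 10.61 x -0.01062 z 0.1177 [0.21 1.05 0.97] along -0.02
False 0 0.11748 11.31 x -0.0008 z 0.11761 [-6.29  1.23  7.56] along -6.41
False 0.011 0.11762 12.01 x 0.01112 z 0.11771 [-0.88  0.73  2.14] along -1.02
False 0.022 0.11755 12.71 x 0.02128 z 0.11763 [-6.51  1.59  6.69] along -6.7
False 0.033 0.11765 13.41 x 0.03308 z 0.11766 [-1.76  1.27  3.12] along -1.99
False 0.044 0.11762 14.11 x 0.04336 z 0.11763 [-5.99  0.75  6.72] along -6.01
0.11772798342424179
```

Run:
```python
from drag import *
z=drag([.055,.066,.077,.088,.095],.11758); print(z)
```

```text
False 0.055 0.11758 14.81 x 0.05495 z 0.11767 [-3.58  0.27  4.88] along -3.55
False 0.066 0.11762 15.51 x 0.06532 z 0.11764 [-6.3   1.3   7.18] along -6.44
False 0.077 0.11774 16.21 x 0.07716 z 0.11771 [-0.66 -0.59  1.84] along -0.52
False 0.088 0.11766 16.91 x 0.08833 z 0.11771 [-0.19 -0.99  1.75] along 0.02
False 0.095 0.11757 17.41 x 0.095 z 0.11768 [-2.38 -0.31  4.7 ] along -2.26
0.1175936600016113
```

Reached the black stop, still in contact. Now I'll lift and inspect from above the strip, with the fingers off to one side.

Run:
```python
from drag import *
import pickle
robot.line_to(at(.095,.15),vel=.06)
N=np.array([-U[1],U[0]])
p=C-.03*N
robot.move_pose([p[0],p[1],.20],ROT)
s=robot.observe();print(s["time"],s["ft_force"]-f0)
w=robot.get_calibration("wrist");im=robot.grab_frame("wrist");cv2.imwrite("pics/w6.png",im);pickle.dump(w,open("w6.pkl","wb"))
cv2.imwrite("pics/top6.png",robot.grab_frame("top"))
```

```text
18.625 [ 0.76979187  1.10603054 -0.12740339]
```

View pics/w6.png

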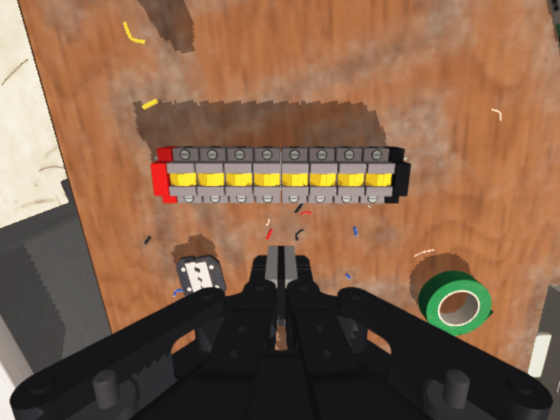

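Run:
```python
import cv2,numpy as np
a=cv2.imread("pics/w6.png")
v=np.vstack([cv2.resize(a[135:212,145:285],None,fx=5.5,fy=3.8*5.5/5.5*0+3.8 if 0 else 5.5*.68,interpolation=cv2.INTER_CUBIC) for _ in[0]]+[cv2.resize(a[135:212,275:415],None,fx=5.5,fy=5.5*.68,interpolation=cv2.INTER_CUBIC)])
cv2.imwrite("pics/w6c.png",v);print(v.shape)
```

```text
(576, 770, 3)
```

View pics/w6c.png

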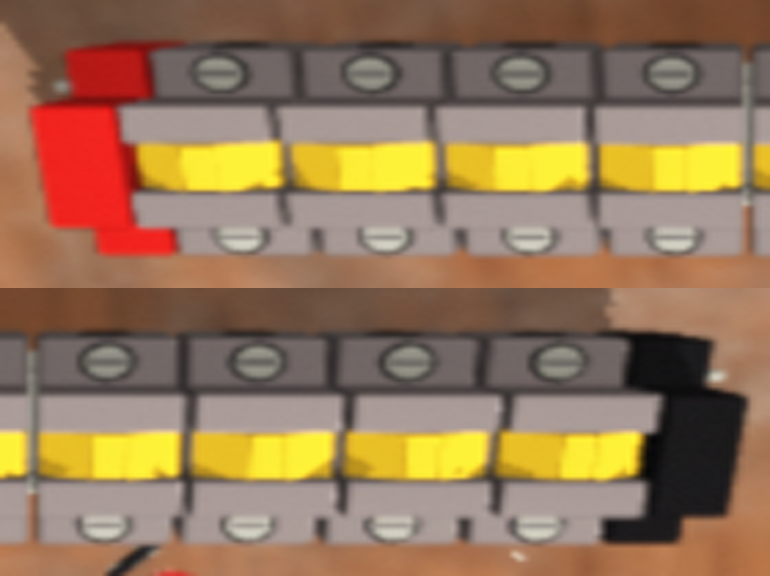

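All eight tags look uniformly flush. Next I'll measure the strip's pose again against the first fit.

Run:
```python
from h import *
import pickle
from scipy.optimize import least_squares
w=pickle.load(open("w6.pkl","rb"));w1=pickle.load(open("w1.pkl","rb"))
f=np.array([5.5,3.74]);T=np.array
uv=[((T(p)+.5)/f-.5)+[145,135] for p in [(35,108),(120,108),(50,226),(133,226)]]+[((T(p)+.5-[0,288])/f-.5)+[275,135] for p in [(665,396),(746,397),(645,514),(727,515)]]
P=T([bp(w,p,.045)[:2] for p in uv])
M=T([[-.1,.013],[-.088,.013],[-.1,-.013],[-.088,-.013],[.088,.013],[.1,.013],[.088,-.013],[.1,-.013]])
def mdl(v):
    c,s=np.cos(v[2]),np.sin(v[2]); return M@T([[c,s],[-s,c]])+v[:2]
r=least_squares(lambda v:(mdl(v)-P).ravel(),[.507,.158,-.21])
print(r.x,np.degrees(r.x[2]));d=r.x[:2]-T([.50882,.15862]);print("along,across mm",d@U*1e3,d@T([-U[1],U[0]])*1e3)
a=cv2.imread("pics/top0.png");b=cv2.imread("pics/top6.png")
def ends(im):
    s=im[160:265,165:245].astype(int);o=[]
    for m in ((s[...,2]>130)&(s[...,1]<60)&(s[...,0]<60),(s[...,2]>150)&(s[...,1]>120)&(s[...,0]<90)):
        y,x=np.nonzero(m);o.append((x.mean().round(2),y.mean().round(2),len(x)))
    return o
print(ends(a),ends(b))
cv2.imwrite("pics/cmp.png",np.vstack([cv2.resize(i[150:270,160:400],None,fx=2.4,fy=2.4,interpolation=cv2.INTER_CUBIC) for i in (a,b)]))
```

```text
[ 0.50869602  0.15836451 -0.21726429] -12.448326771753475
along,across mm -0.06613113814855699 -0.27617460509814173
[(np.float64(30.74), np.float64(84.44), 62), (np.float64(36.32), np.float64(48.66), 202)] [(np.float64(37.43), np.float64(86.43), 7), (np.float64(34.0), np.float64(66.5), 2)]
```

View pics/cmp.png

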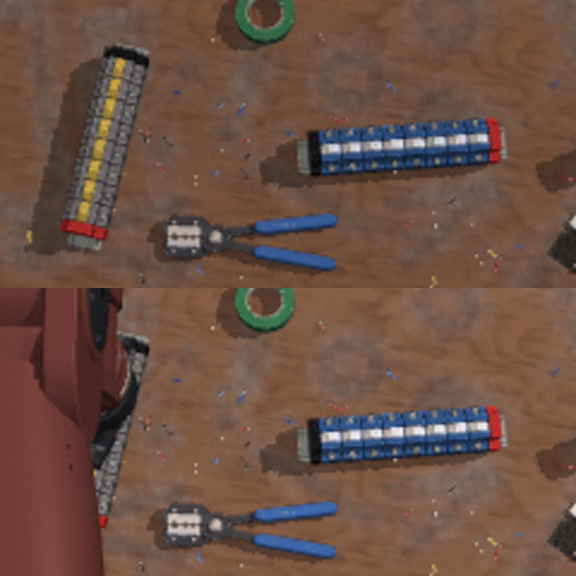

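The strip has shifted by less than 0.3 mm and everything else visible is unchanged. Handing in.

Run:
```python
from plant import robot
robot.job_done(); s=robot.observe(); print(s["time"],s["ft_force"])
```

```text
the job is handed in; nothing more can be done
the job is handed in; nothing more can be done
```

I ran the closed fingertips along the grey strip from the red end stop to the black one, pressing tags 1 to 8 in order, then lifted clear and handed the job in. The last clock reading before that was about 18.6 s.

**Final checks**
- **Tags:** the wrist picture shows all eight sunk evenly and flush with the shoulders. It can't show differences of about 0.1 mm, but the fingertip stayed within about 0.1 mm of shoulder height at every point I measured.
- **Strip:** it moved about 0.1 mm along the row and 0.3 mm across it, which is within measurement error.
- **Other items:** the blue strip, pliers and green tape look unchanged in the top picture. I didn't compare the heat-shrink pack before and after, but the arm never went near it.

**What did not go as planned**
- **Guard stops:** two short early drags stopped at their 12 N force limit, although the readings just afterwards were only 4–5 N.
- **Force at tag 2:** the first longer drag built up to about 17 N down and 13 N along as it reached tag 2. I eased off and checked that the strip hadn't moved. The rest of the run stayed between about 1 and 9 N down, measured at the end of each short segment.

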